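# Make up a staining kit and a plate-washing kit

## Task

Make up the two kits from the stock standing on the worktop. The long foam tray is the staining kit: put the dropper bottle, the bench timer and the white carton of slides into it; the nearly square foam tray is the plate-washing kit: put the reagent trough and the bottle with the flat screw cap into it. Each thing sits right down in the cut-out made for it, bottles and carton upright, timer and trough the right way up; leave the forceps and the marker where they lie.

Things in the scene. Friction and masses are not known exactly. Their poses are not given: they have to be found in the camera images.
- staining_tray: LONG kit tray, 254 (x) by 144 (y) mm, dark foam, top 24 mm above the bench, fixed; 10 mm lips at its x ends. Origin: centre of underside. Cut-outs at y = 0, 8 mm play all round: round 49 mm at x = -88.5 mm, floor 6 mm above bench (bottle); square 80 mm at x = -14, floor 16 (timer); 77 (x) by 116 (y) at x = +74.5, floor 8 (carton). Fingers do not fit in: hold the part that stays above the foam.
- washing_tray: Nearly SQUARE kit tray, 149 (x) by 150 (y) mm, dark foam in grey plastic, top 24 mm above the bench, fixed; 10 mm lips at its x ends. Origin: centre of underside, z up. Cut-outs at y = 0, 8 mm play all round: round 49 mm at x = -36 mm, floor 6 mm above bench (bottle); 62 (x) by 122 (y) mm at x = +29.5, floor 14 (trough). Fingers do not fit in: hold the part that stays above the foam.
- dropper_bottle: Loose small white reagent bottle with a DROPPER top: body 33 mm in diameter up to 53 mm, cap 16 mm in diameter tapering to a narrow pointed nozzle, 67 mm high in all, 45 g; the cap is green and fixed. It stands upright. Origin: centre of its underside, z up.
- screw_bottle: Loose small white reagent bottle with a broad flat SCREW cap: body 33 mm in diameter up to 53 mm, flat-topped cylindrical cap 18 mm in diameter from 51 to 68 mm, 45 g; the cap is blue and fixed. It stands upright. Origin: centre of its underside, z up.
- timer: Loose flat white bench timer, 64 x 64 mm, body 17 mm high (19 mm with its three keys and display on top), 70 g, lying on its back. Origin: centre of its underside, z up; x and y along its sides.
- slide_carton: Loose closed white carton of microscope slides with a green edge strip, 61 mm (its x) by 100 mm (its y) by 85 mm high, under 0.4 kg, standing upright. Origin: centre of its underside, z up. Take it across the 61 mm.
- trough: Loose white open reagent trough (pipetting reservoir), rim 46 mm (its x) by 106 mm (its y), 26 mm high; the rim is a flange from 22 to 26 mm height, below it the sides slope inward to 36 by 96 mm at the foot; 30 g. Origin: centre of its underside, z up. Take it across the 46 mm by the rim.
- forceps: Loose thin steel forceps lying flat, 136 mm long (its y), 19 mm wide, 8 mm high; not part of a kit, to stay where they lie. Origin: under their middle.
- marker: Loose white marker pen with a blue cap lying flat, 132 mm long (its y), 11 mm wide, 13 mm high; not part of a kit, to stay where it lies. Origin: under its middle.
Mind the look-alikes: they are no part of the job. What is shaped like the screw_bottle but orange is not meant.

How it is judged:
By the outcome, as a careful person would: the job done as asked, in the order asked, and still so for the second after the job is handed in, with the robot touching nothing.
It also fails if it takes over 128 s, if anything falls off the work surface, if the arm or the gripper's body presses on something with over 40 N, if the wrist force passes 120 N, or if a joint passes its speed limit or range.

## Robot

A 7-joint arm with a two-finger parallel gripper is mounted at the origin on a cart in front of the work surface, level with it; the furniture and walls round the work are solid. World frame = base frame: x ahead of the robot, y to its left, z up, the work surface at z = 0. Lengths are in m, angles in rad, forces in N, time in s.
With the tool pointing down it reaches from about 0.35 to 0.9 m from the base axis. Payload 7.2 kg.
Tool frame: the origin (TCP) lies at the very end of the fingers, on their centre line; the grasp point (between the pads) lies 19 mm behind it (manip.grip_point_offset is the distance from the TCP to the grasp point, in m); z points along the fingers, y is the line along which they close (so a half turn about z gives the same grasp; the last joint's range is limited). The gripper opens to 88 mm and grips with 3 to 60 N. Pads are 20 mm wide; open, the fingers measure 115 mm over their backs; the gripper's body (75 mm by 178 mm) begins 61 mm behind the grasp point.
Start: joints at [1.034, 0.411, -0.013, 1.596, 0.006, 1.134, -0.082], TCP at [0.282, -0.558, 0.223] pointing down, gripper open.
Joint ranges: [-2.95, 2.95], [-0.29, 1.99], [-1.47, 1.44], [0.14, 2.54], [-1.03, 4.17], [0.13, 1.85], [-2.86, 2.86]. Speed limits (rad/s): [2.39, 2.39, 3.01, 3.01, 3.14, 3.14, 3.14].

## Interface

Orientations are given as [roll, pitch, yaw] about the fixed x, y, z axes, in that order (R = Rz(yaw) Ry(pitch) Rx(roll)).
In Python, from cell import readout, get_image, manip, models gives the robot as it stands.
- The arm moves only by the shell command python3 -m creep 'ROWS' [FORCE]. ROWS is JSON, a list of rows, each a list of 5 numbers: the shift along the tool's x, y, z in m, then the turn about the tool's z in degrees, then the opening, from -1 (shut) to 1 (fully open), so that 0 is half open. In form: [[x, y, z, yaw, gripper], ...]. A call has 1 to 8 rows; each row shifts and turns the commanded pose from where the row before left it, along the tool's axes as they then stand; what a row does not reach is not made up. A row lasts 1/8 s, in which the tool goes at most 62.5 mm and 10.7 degrees, less where a joint would pass 70% of its speed; a pose out of reach is approached as far as the arm can. A call is refused whole if a number of a shift passes 0.0625 or a number of a turn 10.7, either way. A call with a gripper value outside its range is refused whole. The fingers move at their own pace and stop on an object; FORCE is the grip in N (left out, the last holds). Time passes only in rows, so rows that do not move let the fingers close. It gives the time, the measured TCP pose, the force, the opening and the grip force at its end, in the units of the state.
- readout.observe(): the state, without advancing time (a new reading comes with each control period).
- get_image(name): name is "side" or "top" or "wrist"; returns a dict with "color" (480x640x3 uint8, red, green, blue), "vertical_fov" (degrees; the focal length in pixels is half the picture's height over the tangent of half this angle, whatever the lens; pixels are square), "cx", "cy" (the principal point, pixels), "distortion" ([k1, k2, p1, p2, k3] as OpenCV has them; the pictures are not rectified), "rvec" (rotation vector, rad) and "tvec" (3), from world to camera coordinates, as OpenCV has them; the wrist camera has in their place "T_tool_cam" (4x4, takes a point from camera to tool coordinates, whose origin is the TCP and whose axes are the flange's). Camera axes: x right, y down, z forward; pixel columns grow to the right and rows downward; lengths in m; the calibration is good to about 2 mm. A picture is of the moment at which its call begins: read the wrist's pose just before it. There is no depth.
- manip.finish_job(): hands the job in; it is judged then, once.
Trained networks look in a picture, given as the dict that the camera call returned (one of the last four; its "shot" number tells which), for a name from the list of things; names that differ only in an ending like _2 or _b are one class to them, and where a whole thing is asked for, a point or a joint stands for the part that bears it (a point fixed in the world has none). Each returns a list of dicts, best first, with "confidence" (0 to 1); they miss things now and then, are a little off and sometimes report something else, mostly with a low value. They report only what shows in the picture. A call takes as long as a camera call. They do not tell look-alikes from the thing itself.
- models.trace(picture, thing): "mask" (480x640 bool, what is visible of it) and "rect" ([centre column, centre row, width, height] in pixels, round what is visible of it).
- models.mark_of(picture, thing): "position" ([row, column] in pixels: a listed point, or the origin of a listed thing).
The state is a dict: "clock": time; "joints": joint angles; "joint_velocities": joint speeds; "effort": joint torques, N m; "eef_pos": TCP position; "ee_rot": TCP orientation; "ft_force": force on the tool from outside, world axes, zero at the start; "moment": the same for the moment, N m; "width": finger opening in m; "finger_force": force on a finger pad.
Only numpy, scipy, OpenCV 4.12 (cv2) and the standard library are available. Lean on these libraries where they do the work, as an engineer would, in place of code of your own. Each camera call takes 0.05 s, during which the arm holds its last target. There are 200 camera calls.

## Working session

There is one attempt and no reset: what is moved stays moved. The work goes in short steps, Python scripts to look and compute and a shell command to move; the robot and the scene stay as the last step left them, time stands still between calls to the robot, and variables do not carry over. Pictures are saved under pics/ and viewed, at most 14 in all, crops included, and the job is handed in when it is done.

```bash
ls; mkdir -p pics
python3 - <<'E'
from cell import readout,get_image,manip,models
import cv2
s=readout.observe();print({k:s[k] for k in("clock","eef_pos","ee_rot","width","joints")},manip.grip_point_offset)
for n in("top","side"):
    p=get_image(n);cv2.imwrite(f"pics/{n}0.png",p["color"][:,:,::-1]);print(n,p["rvec"],p["tvec"],p["vertical_fov"],p["shot"])
    for t in "staining_tray washing_tray dropper_bottle screw_bottle timer slide_carton trough forceps marker".split():
        print(t,[(m["position"],round(m["confidence"],2)) for m in models.mark_of(p,t)][:4])
E
```

```text
pics
{'clock': 0.0, 'eef_pos': array([ 0.2821242 , -0.55714369,  0.22178893]), 'ee_rot': array([-3.14000414e+00,  1.26652294e-04,  4.68873510e-01]), 'width': 0.08799512502456346, 'joints': array([ 1.03379737,  0.41192313, -0.01272765,  1.59705765,  0.00562265,
        1.13424122, -0.08217418])} 0.0187
top [ 2.17691055 -2.1345139   0.16386085] [-0.01443077  0.53924908  0.93036792] 51.84683100170626 1
staining_tray [([261.8, 488.6], 0.82)]
washing_tray [([255.2, 158.1], 0.93), ([296.7, 387.4], 0.34)]
dropper_bottle [([293.7, 324.3], 0.69)]
screw_bottle [([195.7, 357.6], 0.78), ([265.5, 490.6], 0.72), ([191.2, 393.5], 0.6)]
timer [([199.2, 300.3], 0.58), ([263.2, 488.0], 0.51)]
slide_carton []
trough [([297.7, 246.5], 0.59)]
forceps [([249.5, 370.4], 0.63)]
marker [([243.9, 274.6], 0.91)]
side [ 0.0812833  -2.77752178  1.40577431] [0.54801204 0.04435288 0.95548057] 52.11997118017601 2
staining_tray [([177.4, 347.0], 0.82)]
washing_tray [([394.7, 332.0], 0.73), ([233.8, 279.3], 0.69), ([230.3, 328.9], 0.23)]
dropper_bottle [([257.4, 373.4], 0.82), ([289.9, 323.8], 0.71)]
screw_bottle [([215.6, 279.3], 0.75), ([235.6, 278.4], 0.71)]
timer [([269.4, 279.6], 0.93), ([256.4, 377.2], 0.43)]
slide_carton [([220.4, 373.7], 0.64)]
trough [([309.7, 379.0], 0.86), ([285.1, 324.5], 0.34)]
forceps [([307.7, 381.0], 0.72), ([229.9, 328.2], 0.58)]
marker [([289.2, 325.6], 0.56), ([257.9, 374.2], 0.36)]
```

View pics/top0.png

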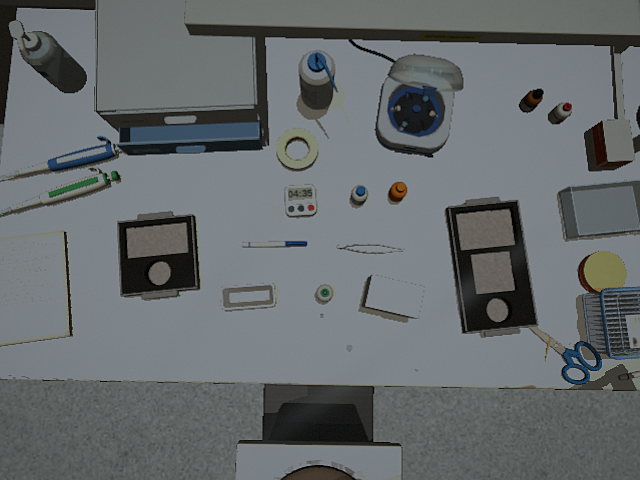

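View pics/side0.png

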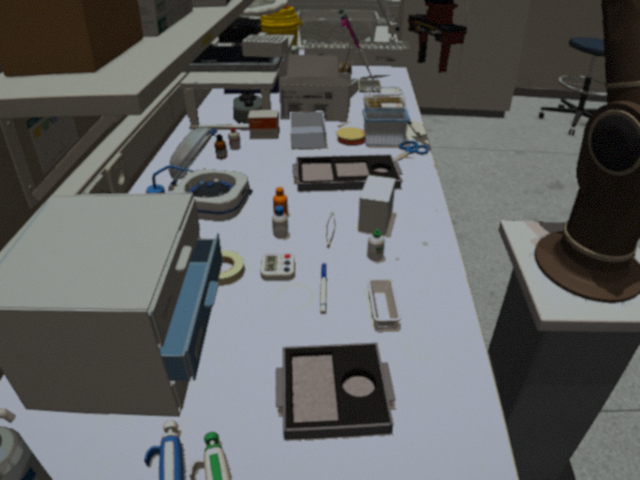

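The top view shows the carton at (392,297), dropper bottle (324,294), trough (249,297), timer (300,199) and the blue-cap screw bottle (359,195). The orange decoy is at (399,191). The staining tray is at (491,266) with its round hole toward the robot, and the washing tray is at (159,256). The side view agrees with this layout.

```bash
cat > h.py <<'E'
from cell import readout,get_image,manip,models
import cv2,numpy as np
from scipy.spatial.transform import Rotation as Ro
def cam(p,s=None):
    f=240/np.tan(np.radians(p["vertical_fov"]/2));K=np.array([[f,0,p["cx"]],[0,f,p["cy"]],[0,0,1]])
    if "rvec" in p: R=cv2.Rodrigues(np.array(p["rvec"]))[0].T;return K,np.array(p["distortion"]),R,-R@np.array(p["tvec"])
    T=np.eye(4);T[:3,:3]=Ro.from_euler("xyz",s["ee_rot"]).as_matrix();T[:3,3]=s["eef_pos"];T=T@np.array(p["T_tool_cam"])
    return K,np.array(p["distortion"]),T[:3,:3],T[:3,3]
def world(c,uv,z):
    K,D,R,o=c;u=cv2.undistortPoints(np.array(uv,float).reshape(-1,1,2),K,D)[:,0]
    d=np.c_[u,np.ones(len(u))]@R.T;return (o+d*((z-o[2])/d[:,2])[:,None])[:,:2]
def rect(c,mask,z):  # min rect of mask outline at height z: centre, sizes, angle of the long side (deg)
    q=max(cv2.findContours(mask.astype(np.uint8),0,cv2.CHAIN_APPROX_NONE)[0],key=cv2.contourArea)
    w=world(c,q[:,0],z).astype(np.float32)*1000
    b=cv2.boxPoints(cv2.minAreaRect(w));e=max(b[1]-b[0],b[2]-b[1],key=np.linalg.norm)
    return b.mean(0).round(1),sorted(np.round([np.linalg.norm(b[1]-b[0]),np.linalg.norm(b[2]-b[1])],1)),round(np.degrees(np.arctan2(e[1],e[0]))%180,1)
def go(x,y,yaw):
    s=readout.observe();r=s["ee_rot"];Rm=Ro.from_euler("xyz",r);ny=np.radians(yaw)
    t=-(yaw-np.degrees(r[2])+180)%360-180 if 0 else -((yaw-np.degrees(r[2])+180)%360-180)
    d=np.array([x,y])-s["eef_pos"][:2];print("turn",round(t,1),"then tool dx,dy mm",(1000*np.array([d@[np.cos(ny),np.sin(ny)],d@[np.sin(ny),-np.cos(ny)]])).round(1),"z",s["eef_pos"][2].round(4),"t",s["clock"])
E
python3 - <<'E'
from h import *
p=get_image("top");c=cam(p);print(c[3])
for t,z in dict(staining_tray=.024,washing_tray=.024,dropper_bottle=.053,screw_bottle=.053,timer=.017,slide_carton=.085,trough=.026,forceps=.004,marker=.006).items():
    for m in models.trace(p,t)[:2]: print(t,round(m["confidence"],2),m["rect"],rect(c,m["mask"],z))
print(world(c,[[324,293],[359,189],[399,186]],.067))
print("carton",world(c,[[371,275],[425,290],[416,318.5],[362,304]],.085))
print("st holes",world(c,[[498,310],[492,272],[486,230]],.024),"w",world(c,[[159,272],[157,241]],.024))
im=p["color"][170:340,100:560,::-1]
cv2.imwrite("pics/a.png",cv2.resize(im[70:170,250:450],None,fx=4,fy=4,interpolation=2))
E
```

```text
[0.40576466 0.00773435 0.99593048]
staining_tray 0.63 [491.3, 267.2, 96.4, 140.0] (array([ 500.1, -334. ], dtype=float32), [np.float32(153.4), np.float32(272.9)], np.float32(6.8))
washing_tray 0.55 [157.9, 256.9, 85.5, 85.1] (array([508.2, 324.9], dtype=float32), [np.float32(154.8), np.float32(167.7)], np.float32(6.5))
dropper_bottle 0.77 [323.7, 293.0, 11.2, 22.4] (array([438.1,  -4.2], dtype=float32), [np.float32(28.8), np.float32(29.7)], np.float32(117.6))
screw_bottle 0.74 [360.2, 194.6, 17.2, 20.9] (array([629.9, -66.7], dtype=float32), [np.float32(31.4), np.float32(36.2)], np.float32(0.7))
screw_bottle 0.65 [158.2, 255.4, 83.7, 85.4] (array([505.2, 315.4], dtype=float32), [np.float32(150.1), np.float32(163.6)], np.float32(6.8))
timer 0.9 [300.9, 201.3, 31.6, 29.5] (array([624.6,  47.9], dtype=float32), [np.float32(64.3), np.float32(64.6)], np.float32(91.7))
slide_carton 0.85 [390.9, 297.1, 66.5, 45.5] (array([ 432. , -127.9], dtype=float32), [np.float32(64.3), np.float32(108.0)], np.float32(78.7))
trough 0.67 [246.3, 296.6, 62.4, 26.9] (array([431.3, 145.7], dtype=float32), [np.float32(46.8), np.float32(105.4)], np.float32(94.8))
marker 0.83 [273.1, 244.8, 55.7, 7.1] (array([536.5,  79.3], dtype=float32), [np.float32(8.2), np.float32(82.7)], np.float32(91.2))
[[ 0.43744541 -0.0036145 ]
 [ 0.63844099 -0.0673806 ]
 [ 0.64610062 -0.14473879]]
carton [[ 0.47158693 -0.08960408]
 [ 0.44591683 -0.18937148]
 [ 0.39371183 -0.17238226]
 [ 0.41811729 -0.07339417]]
st holes [[ 0.41239169 -0.34546587]
 [ 0.48669207 -0.33580505]
 [ 0.57069651 -0.32612815]] w [[0.47372638 0.31993497]
 [0.53491309 0.32783911]]
```

View pics/a.png

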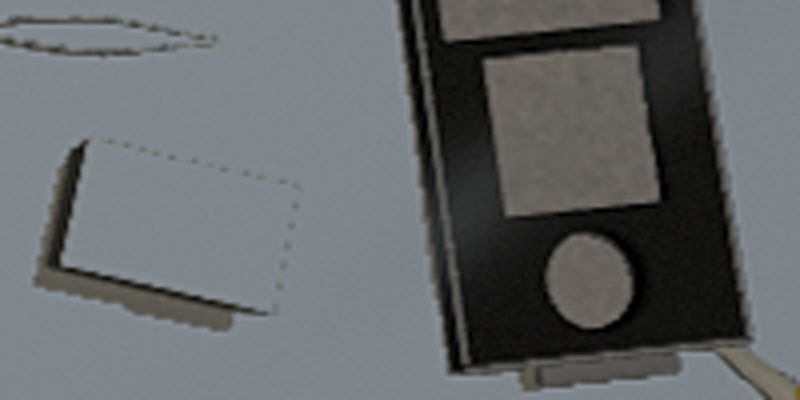

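Run:
```python
from h import *
go(.45,-.30,90)
print(np.array(get_image("wrist")["T_tool_cam"]).round(3))
```

```text
turn -63.1 then tool dx,dy mm [257.6 167.6] z 0.2226 t 1.5
[[ 0.001 -0.955 -0.298  0.081]
 [ 1.     0.001 -0.     0.001]
 [ 0.001 -0.298  0.955 -0.162]
 [ 0.     0.     0.     1.   ]]
```

```bash
python3 -m creep '[[0,0,0,-10.5,1],[0,0,0,-10.5,1],[0,0,0,-10.5,1],[0,0,0,-10.5,1],[0,0,0,-10.5,1],[0,0,0,-10.5,1]]' && python3 -m creep '[[0.045,0.045,-0.02,0,1],[0.045,0.045,-0.02,0,1],[0.045,0.045,0,0,1],[0.045,0.045,0,0,1],[0.045,0.03,0,0,1],[0,0,0,0,1],[0,0,0,0,1]]'
python3 - <<'E'
from h import *
s=readout.observe();p=get_image("wrist");cv2.imwrite("pics/w1.png",p["color"][:,:,::-1]);c=cam(p,s)
print(s["joints"].round(2),c[3])
for t,z in dict(staining_tray=.024,slide_carton=.085,dropper_bottle=.053).items():
    for m in models.trace(p,t)[:2]: print(t,round(m["confidence"],2),m["rect"],rect(c,m["mask"],z))
E
```

```text
clock: 2.3
eef_pos: [0.2823, -0.5576, 0.2227]
ee_rot: [3.142, 0.0, 1.574]
ft_force: [0.4, 0.0, -0.2]
width: 0.0874
finger_force: 0.0
clock: 3.18
eef_pos: [0.4853, -0.3409, 0.2601]
ee_rot: [-3.141, 0.001, 1.568]
ft_force: [-0.5, -0.9, -0.2]
width: 0.0875
finger_force: 0.0
[ 0.79  0.35 -0.35  1.61  0.13  1.2   0.42] [ 0.48524026 -0.25949825  0.42210242]
staining_tray 0.88 [333.3, 193.9, 250.0, 156.8] (array([ 501.1, -336.5], dtype=float32), [np.float32(144.9), np.float32(273.4)], np.float32(7.1))
slide_carton 0.65 [252.4, 28.9, 90.5, 57.9] (array([ 429.8, -174.9], dtype=float32), [np.float32(42.6), np.float32(69.4)], np.float32(168.5))
```

View pics/w1.png

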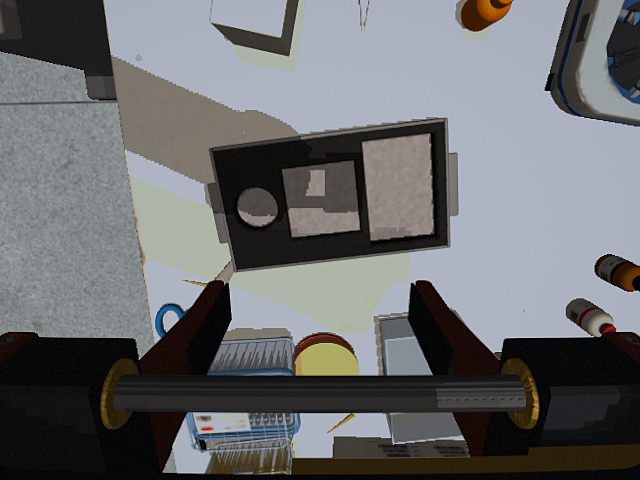

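Wrist view: the tray is at (333,194) px with its round hole at (258,206), and the trace gives (501,-337) mm at yaw 7°. Next is the dropper bottle.

```bash
python3 -m creep '[[0.056,-0.008,0,0,1],[0.056,-0.008,-0,0,1],[0.056,-0.008,0,0,1],[0.056,-0.008,0,0,1],[0.056,-0.008,0,0,1],[0.056,-0.008,0.02,0,1],[0,0,0.02,0,1],[0,0,0,0,1]]'
python3 - <<'E'
from h import *
s=readout.observe();p=get_image("wrist");cv2.imwrite("pics/w2.png",p["color"][:,:,::-1]);c=cam(p,s)
print(s["joints"].round(2),c[3])
for t,z in dict(dropper_bottle=.053,slide_carton=.085,trough=.026,timer=.017).items():
    for m in models.trace(p,t)[:2]: print(t,round(m["confidence"],2),m["rect"],rect(c,m["mask"],z))
for m in models.mark_of(p,"dropper_bottle"): print(m,world(c,[m["position"][::-1]],0))
go(.438,-.004,90)
E
```

```text
clock: 4.38
eef_pos: [0.4376, -0.0048, 0.2194]
ee_rot: [-3.14, 0.0, 1.568]
ft_force: [0.1, -0.3, 0.6]
width: 0.0877
finger_force: 0.0
[ 0.44  0.14 -0.58  2.    0.09  1.03 -0.19] [0.43785903 0.07655205 0.38140551]
dropper_bottle 0.98 [322.9, 211.5, 38.5, 36.2] (array([439.5,   2.1], dtype=float32), [np.float32(31.4), np.float32(36.6)], np.float32(89.9))
slide_carton 0.96 [321.4, 324.0, 76.5, 108.4] (array([ 439.3, -104. ], dtype=float32), [np.float32(63.4), np.float32(109.6)], np.float32(79.1))
trough 0.61 [308.2, 55.5, 56.2, 108.1] (array([430.9, 137.5], dtype=float32), [np.float32(46.5), np.float32(91.4)], np.float32(95.4))
trough 0.22 [514.7, 275.1, 52.4, 46.4] (array([641.6, -72.8], dtype=float32), [np.float32(34.9), np.float32(72.4)], np.float32(139.4))
timer 0.63 [510.6, 157.8, 70.7, 72.7] (array([623.2,  47.8], dtype=float32), [np.float32(64.7), np.float32(69.5)], np.float32(4.8))
turn -0.2 then tool dx,dy mm [ 0.9 -0.9] z 0.2207 t 4.675
```

View pics/w2.png

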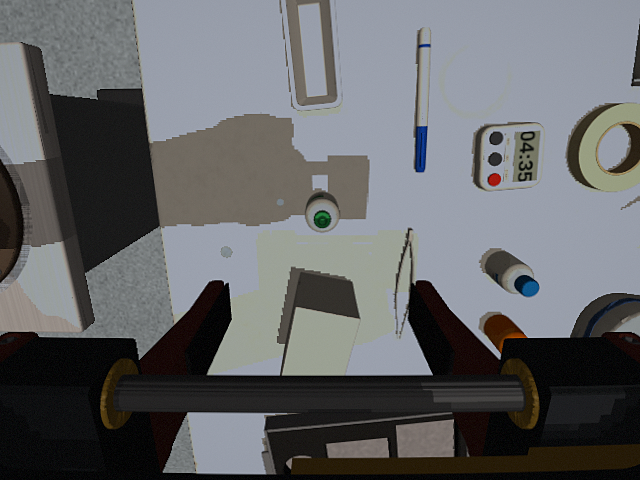

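The green cap is at (322,218) px, directly below the tool, with the carton clear beside it. I'll descend and grip.

```bash
python3 -m creep '[[0.002,0.001,0.045,0,1],[0,0,0.045,0,1],[0,0,0.045,0,1],[0,0,0.04,0,1],[0,0,0.021,0,1],[0,0,0,0,1],[0,0,0,0,1]]' 15 && python3 -m creep '[[0,0,0,0,-0.6],[0,0,0,0,-0.6],[0,0,0,0,-0.6],[0,0,0,0,-0.6],[0,0,0,0,-0.6],[0,0,0,0,-0.6]]' 15 && python3 -m creep '[[0,0,-0.03,0,-0.6],[0,0,-0.05,0,-0.6],[0,0,-0.06,0,-0.6],[0,0,0,0,-0.6]]'
python3 - <<'E'
from h import *
go(.413,-.348,90)
E
```

```text
clock: 5.55
eef_pos: [0.4402, -0.0024, 0.025]
ee_rot: [3.14, 0.0, 1.568]
ft_force: [0.0, 0.3, -0.2]
width: 0.0877
finger_force: 0.0
clock: 6.3
eef_pos: [0.4394, -0.0022, 0.0241]
ee_rot: [-3.142, 0.0, 1.568]
ft_force: [0.9, -0.7, -0.6]
width: 0.0324
finger_force: 15.0
clock: 6.8
eef_pos: [0.442, -0.0021, 0.168]
ee_rot: [3.134, 0.001, 1.568]
ft_force: [-0.1, 0.0, -1.4]
width: 0.0326
finger_force: 15.0
turn -0.2 then tool dx,dy mm [-345.9  -29. ] z 0.168 t 6.8
```

```bash
python3 -m creep '[[-0.057,-0.005,0,0,-0.6],[-0.057,-0.005,0,0,-0.6],[-0.057,-0.005,0,0,-0.6],[-0.057,-0.005,0,0,-0.6],[-0.058,-0.004,0,0,-0.6],[-0.06,-0.004,0,0,-0.6],[0,0,0,0,-0.6],[0,0,0,0,-0.6]]'
python3 - <<'E'
from h import *
go(.413,-.348,90)
s=readout.observe();p=get_image("wrist");cv2.imwrite("pics/w3.png",p["color"][:,:,::-1]);c=cam(p,s)
for m in models.trace(p,"dropper_bottle"): print(m["rect"],rect(c,m["mask"],.053+.168-.024))
E
```

```text
clock: 7.8
eef_pos: [0.4101, -0.3472, 0.1629]
ee_rot: [-3.14, -0.002, 1.568]
ft_force: [0.7, 0.1, -0.3]
width: 0.0324
finger_force: 15.0
turn -0.1 then tool dx,dy mm [-0.8  2.9] z 0.1629 t 7.8
[319.5, 308.9, 76.8, 105.2] (array([ 410.2, -335.4], dtype=float32), [np.float32(29.4), np.float32(44.9)], np.float32(89.9))
```

View pics/w3.png

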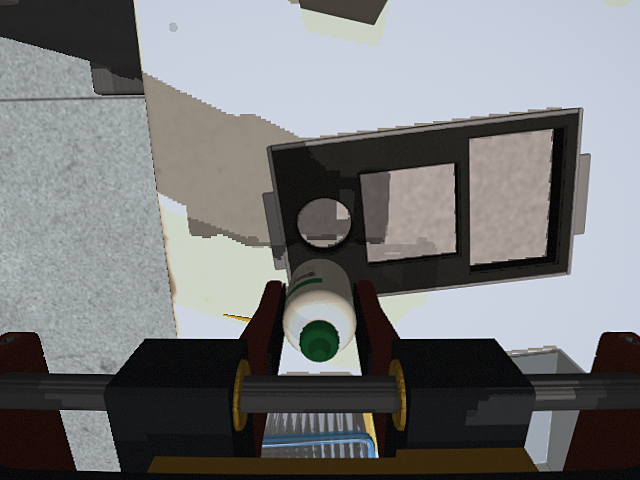

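The bottle hangs upright in the fingers with its cap at (319,338). The hole rim is centred on about (324,222).

Run:
```python
from h import *
s=readout.observe();p=get_image("wrist");c=cam(p,s)
print("hole",world(c,[[324,222.5]],.024),"cap",world(c,[[319,341],[319,330]],s["eef_pos"][2]+.038), "mid z",s["eef_pos"])
go(.413,-.348,90)
for m in models.trace(p,"staining_tray")[:1]: print(rect(c,m["mask"],.024))
```

```text
hole [[ 0.41444125 -0.34346221]] cap [[ 0.41047891 -0.34509145]
 [ 0.41047714 -0.34021312]] mid z [ 0.41081696 -0.34643836  0.16356719]
turn -0.0 then tool dx,dy mm [-1.4  2.1] z 0.1639 t 7.95
(array([ 500.9, -336.1], dtype=float32), [np.float32(144.6), np.float32(271.9)], np.float32(6.9))
```

```bash
python3 -m creep '[[0,0.003,0.05,0,-0.6],[0,0,0.045,0,-0.6],[0,0,0.025,0,-0.6],[0,0,0.006,0,-0.6],[0,0,0.004,0,-0.6],[0,0,0.002,0,-0.6],[0,0,0,0,-0.6],[0,0,0,0,-0.6]]'
```

```text
clock: 9.0
eef_pos: [0.4139, -0.3485, 0.0327]
ee_rot: [3.141, 0.001, 1.568]
ft_force: [-0.0, -0.8, -0.7]
width: 0.0325
finger_force: 15.0
```

```bash
python3 -m creep '[[0,0,0.0025,0,-0.6],[0,0,0,0,0.3],[0,0,0,0,0.3],[0,0,0,0,0.3],[0,0,-0.04,0,0.3],[0,0,-0.06,0,0.3],[0,0,-0.06,0,1],[0.03,0.0,-0.03,0,1]]' && python3 -m creep '[[0.053,0.03,0,0,1],[0.053,0.03,0,0,1],[0.053,0.03,0,0,1],[0.053,0.03,0,0,1],[0.053,0.03,0,0,1],[0.053,0.03,0,0,1],[0.05,0.03,0,0,1],[0,0,0,0,1]]'
python3 - <<'E'
from h import *
s=readout.observe();p=get_image("wrist");cv2.imwrite("pics/w4.png",p["color"][:,:,::-1]);c=cam(p,s)
print(s["joints"].round(2))
for t,z in dict(timer=.010,screw_bottle=.053,trough=.026).items():
    for m in models.trace(p,t)[:2]: print(t,round(m["confidence"],2),m["rect"],rect(c,m["mask"],z))
go(.624,.048,92)
p=get_image("top");cv2.imwrite("pics/t4.png",cv2.resize(p["color"][170:370,400:600,::-1],None,fx=3,fy=3))
E
```

```text
clock: 10.0
eef_pos: [0.4143, -0.3201, 0.2229]
ee_rot: [3.138, 0.003, 1.565]
ft_force: [0.7, 0.2, -1.3]
width: 0.0737
finger_force: 0.0
clock: 11.0
eef_pos: [0.6251, 0.0555, 0.2191]
ee_rot: [-3.141, -0.003, 1.576]
ft_force: [-0.9, -0.9, -0.1]
width: 0.0881
finger_force: 0.0
[ 0.22  0.48 -0.55  1.57  0.26  1.17 -0.37]
timer 0.65 [321.0, 215.9, 59.4, 71.2] (array([627.1,  48.5], dtype=float32), [np.float32(65.0), np.float32(67.4)], np.float32(93.8))
screw_bottle 0.88 [329.2, 326.0, 28.5, 49.8] (array([635.9, -57.5], dtype=float32), [np.float32(31.4), np.float32(56.5)], np.float32(91.6))
screw_bottle 0.88 [337.6, 387.6, 25.8, 54.5] (array([ 643.5, -106. ], dtype=float32), [np.float32(18.7), np.float32(27.7)], np.float32(0.3))
trough 0.83 [110.1, 116.2, 67.5, 119.4] (array([430.8, 144.7], dtype=float32), [np.float32(47.6), np.float32(106.2)], np.float32(95.5))
turn -2.2 then tool dx,dy mm [ 0.6 -0.1] z 0.2194 t 11.2
```

View pics/w4.png

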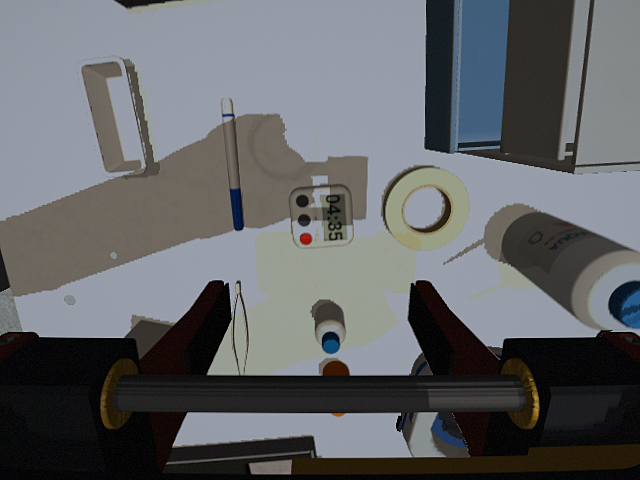

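View pics/t4.png

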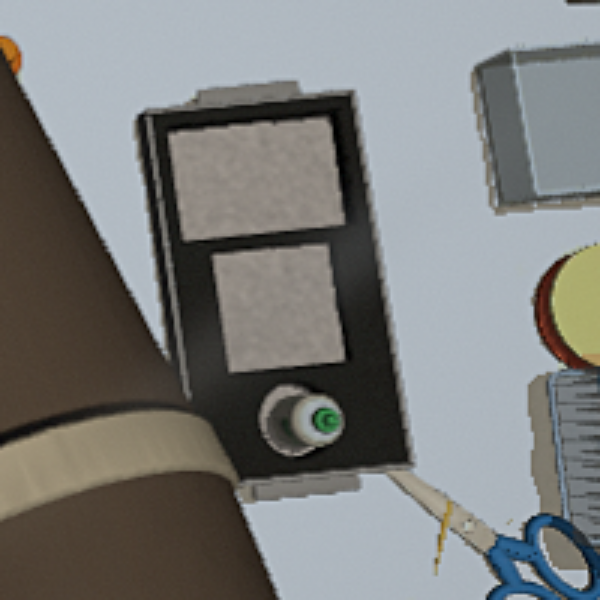

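The dropper bottle sits upright in its hole. The wrist view shows the timer at (321,216) with the tape roll close on its +x side, so I'll grip across y instead.

```bash
python3 -m creep '[[0,0,0,10.7,1],[0,0,0,10.7,1],[0,0,0,10.7,1],[0,0,0,10.7,1],[0,0,0,10.7,1],[0,0,0,10.7,1],[0,0,0,10.7,1],[0,0,0,10.7,1]]'
python3 - <<'E'
from h import *
go(.6255,.048,4);print(readout.observe()["joints"].round(2))
s=readout.observe();p=get_image("wrist");c=cam(p,s)
for m in models.trace(p,"timer")[:2]: print(round(m["confidence"],2),m["rect"],rect(c,m["mask"],.012))
E
```

```text
clock: 12.25
eef_pos: [0.6243, 0.0473, 0.22]
ee_rot: [3.141, -0.0, 0.066]
ft_force: [-1.0, 0.8, -0.7]
width: 0.088
finger_force: 0.0
turn -0.2 then tool dx,dy mm [ 1.2 -0.6] z 0.22 t 12.25
[ 0.01  0.43 -0.23  1.59  0.11  1.14 -1.75]
```

```bash
python3 -m creep '[[0.001,0,0.05,0,1],[0,0,0.05,0,1],[0,0,0.05,0,1],[0,0,0.04,0,1],[0,0,0.014,0,1],[0,0,0.005,0,1],[0,0,0,0,1],[0,0,0,0,1]]' && python3 -m creep '[[0,0,0,0,0.2],[0,0,0,0,0.2],[0,0,0,0,0.2],[0,0,0,0,0.2],[0,0,0,0,0.2]]' 20 && python3 -m creep '[[0,0,-0.03,0,0.2],[0,0,-0.05,0,0.2],[0,0,-0.06,0,0.2],[0,0,0,0,0.2]]'
python3 - <<'E'
from h import *
go(.487,-.338,7)
E
```

```text
clock: 13.35
eef_pos: [0.6267, 0.0495, 0.0122]
ee_rot: [-3.142, -0.003, 0.075]
ft_force: [0.3, -0.2, -0.1]
width: 0.0879
finger_force: 0.0
clock: 13.98
eef_pos: [0.6257, 0.0492, 0.0109]
ee_rot: [3.141, -0.0, 0.074]
ft_force: [-0.8, -0.9, 3.4]
width: 0.0618
finger_force: 20.1
clock: 14.48
eef_pos: [0.6285, 0.0501, 0.1557]
ee_rot: [-3.141, -0.009, 0.074]
ft_force: [0.0, -0.8, -1.9]
width: 0.0613
finger_force: 19.9
turn -2.7 then tool dx,dy mm [-187.7  368. ] z 0.1557 t 14.475
```

```bash
python3 -m creep '[[0,0,0,-2.7,0.2],[-0.03,0.06,0,0,0.2],[-0.03,0.06,0,0,0.2],[-0.03,0.06,0,0,0.2],[-0.03,0.06,0,0,0.2],[-0.03,0.06,0,0,0.2],[-0.038,0.059,0,0,0.2],[0,0,0,0,0.2]]' && python3 -m creep '[[0,0,0,0,0.2],[0,0,0,0,0.2]]'
python3 - <<'E'
from h import *
go(.487,-.338,7)
s=readout.observe();p=get_image("wrist");cv2.imwrite("pics/w5.png",p["color"][:,:,::-1]);c=cam(p,s)
for m in models.trace(p,"timer")[:2]: print(round(m["confidence"],2),m["rect"],rect(c,m["mask"],s["eef_pos"][2]+.003))
E
```

```text
clock: 15.48
eef_pos: [0.4892, -0.307, 0.149]
ee_rot: [3.141, 0.004, 0.112]
ft_force: [0.5, 0.6, -0.9]
width: 0.0616
finger_force: 19.9
clock: 15.72
eef_pos: [0.4942, -0.2993, 0.1501]
ee_rot: [-3.14, 0.0, 0.124]
ft_force: [0.3, 0.5, -0.1]
width: 0.0617
finger_force: 19.9
turn 0.1 then tool dx,dy mm [-11.8  37.5] z 0.1501 t 15.725
0.82 [317.7, 294.3, 134.0, 130.0] (array([ 496.9, -299.4], dtype=float32), [np.float32(63.7), np.float32(67.7)], np.float32(7.7))
```

View pics/w5.png

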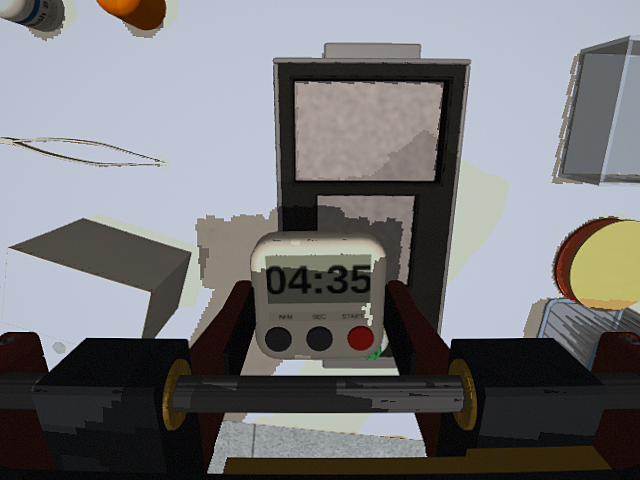

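The timer is held level, face up, with its centre about 2 mm ahead of the TCP. I'll shift it over the square cut-out and check the position before lowering.

```bash
python3 -m creep '[[-0.006,0.019,0,0,0.2],[-0.007,0.018,0,0,0.2],[0,0,0.04,0,0.2],[0,0,0.035,0,0.2],[0,0,0.02,0,0.2],[0,0,0,0,0.2],[0,0,0,0,0.2]]'
python3 - <<'E'
from h import *
go(.4855,-.338,7)
E
```

```text
clock: 16.7
eef_pos: [0.4852, -0.3408, 0.0564]
ee_rot: [3.141, -0.001, 0.121]
ft_force: [-0.1, 0.8, -0.1]
width: 0.0616
finger_force: 19.9
turn -0.1 then tool dx,dy mm [ 0.6 -2.7] z 0.0564 t 16.7
```

```bash
python3 -m creep '[[0.001,-0.002,0.012,0,0.2],[0,0,0.01,0,0.2],[0,0,0.006,0,0.2],[0,0,0,0,0.2],[0,0,0,0,0.2]]' && python3 -m creep '[[0,0,0,0,1],[0,0,0,0,1],[0,0,0,0,1],[0,0,-0.03,0,1],[0,0,-0.06,0,1],[0,0,-0.06,0,1],[0,0,-0.03,0,1],[0,0,0,0,1]]'
python3 - <<'E'
from h import *
s=readout.observe();p=get_image("wrist");c=cam(p,s);cv2.imwrite("pics/w6.png",p["color"][:,:,::-1])
for m in models.trace(p,"timer")[:2]: print(round(m["confidence"],2),m["rect"],rect(c,m["mask"],.033))
go(.436,-.13,80)
E
```

```text
clock: 17.32
eef_pos: [0.4858, -0.3375, 0.0276]
ee_rot: [3.142, 0.0, 0.121]
ft_force: [0.7, -0.5, -1.0]
width: 0.0618
finger_force: 19.9
clock: 18.32
eef_pos: [0.4871, -0.3382, 0.2106]
ee_rot: [3.138, -0.004, 0.121]
ft_force: [0.5, -0.0, -0.5]
width: 0.0876
finger_force: 0.0
0.62 [317.0, 214.3, 64.4, 68.2] (array([ 489.2, -337.3], dtype=float32), [np.float32(63.8), np.float32(64.3)], np.float32(6.9))
turn -73.0 then tool dx,dy mm [195.6 -84.7] z 0.2071 t 18.425
```

View pics/w6.png

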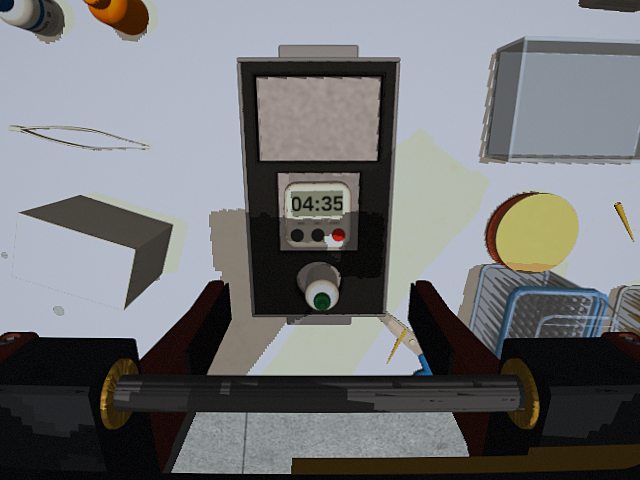

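The timer lies face up in the square cut-out and the dropper bottle stands in its hole. Next is the carton.

```bash
python3 -m creep '[[0,0,0,-10.4,1],[0,0,0,-10.4,1],[0,0,0,-10.4,1],[0,0,0,-10.4,1],[0,0,0,-10.4,1],[0,0,0,-10.4,1],[0,0,0,-10.4,1]]' && python3 -m creep '[[0.04,-0.018,-0.01,0,1],[0.04,-0.018,-0.01,0,1],[0.04,-0.018,-0.01,0,1],[0.04,-0.018,-0.01,0,1],[0.036,-0.014,0,0,1],[0,0,0,0,1],[0,0,0,0,1]]'
python3 - <<'E'
from h import *
s=readout.observe();p=get_image("wrist");c=cam(p,s);cv2.imwrite("pics/w7.png",p["color"][:,:,::-1])
for m in models.trace(p,"slide_carton")[:2]: print(round(m["confidence"],2),m["rect"],rect(c,m["mask"],.085))
go(.433,-.13,79)
E
```

```text
clock: 19.3
eef_pos: [0.4849, -0.3369, 0.2054]
ee_rot: [-3.139, -0.002, 1.398]
ft_force: [-0.5, 0.3, 0.9]
width: 0.0877
finger_force: 0.0
clock: 20.18
eef_pos: [0.4356, -0.1299, 0.2466]
ee_rot: [-3.14, -0.0, 1.392]
ft_force: [-0.9, 0.5, 0.2]
width: 0.0882
finger_force: 0.0
0.66 [319.8, 217.2, 64.5, 120.8] (array([ 435. , -129.5], dtype=float32), [np.float32(62.0), np.float32(108.4)], np.float32(78.3))
turn 0.7 then tool dx,dy mm [-0.2 -2.9] z 0.2468 t 20.275
```

View pics/w7.png

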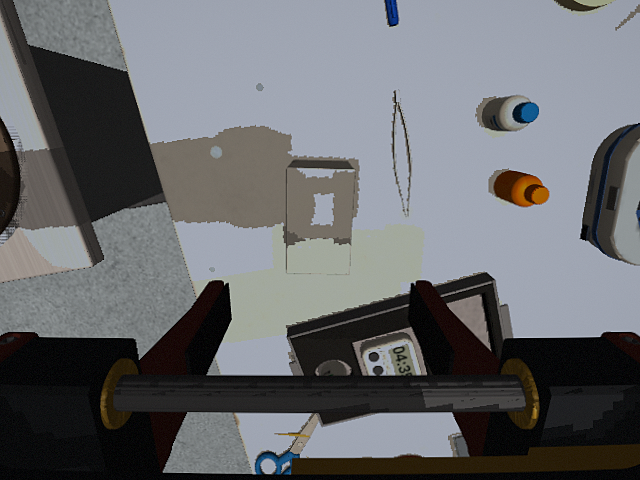

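The carton top is at (320,221) px, under the tool. The forceps sit 62 mm off the centre line and low, so they're clear.

```bash
python3 -m creep '[[-0.003,-0.001,0.05,0.8,1],[0,0,0.05,0,1],[0,0,0.05,0,1],[0,0,0.035,0,1],[0,0,0.017,0,1],[0,0,0,0,1],[0,0,0,0,1]]' && python3 -m creep '[[0,0,0,0,0.1],[0,0,0,0,0.1],[0,0,0,0,0.1],[0,0,0,0,0.1],[0,0,0,0,0.1],[0,0,0,0,0.1]]' 35 && python3 -m creep '[[0,0,-0.015,0,0.1],[0,0,-0.03,0,0.1],[0,0,-0.04,0,0.1],[0,0,-0.035,0,0.1],[0,0,0,0,0.1],[0,0,0,0,0.1]]'
python3 - <<'E'
from h import *
go(.575,-.328,97)
E
```

```text
clock: 21.15
eef_pos: [0.4349, -0.1326, 0.046]
ee_rot: [3.141, -0.0, 1.377]
ft_force: [0.2, -0.2, -0.3]
width: 0.0878
finger_force: 0.0
clock: 21.9
eef_pos: [0.4347, -0.1322, 0.046]
ee_rot: [3.141, 0.0, 1.378]
ft_force: [-1.1, -0.5, 6.2]
width: 0.0605
finger_force: 34.9
clock: 22.65
eef_pos: [0.4338, -0.1321, 0.1651]
ee_rot: [-3.141, 0.0, 1.378]
ft_force: [-0.3, 0.5, -2.1]
width: 0.0603
finger_force: 34.9
turn -18.0 then tool dx,dy mm [-211.7  116.3] z 0.1651 t 22.65
```

```bash
python3 -m creep '[[0,0,0,-9,0.1],[0,0,0,-9,0.1],[-0.042,0.023,0,0,0.1],[-0.042,0.023,0,0,0.1],[-0.042,0.023,0,0,0.1],[-0.042,0.023,0,0,0.1],[-0.042,0.023,0,0,0.1],[0,0,0,0,0.1]]' && python3 -m creep '[[0,0,0,0,0.1],[0,0,0,0,0.1]]'
python3 - <<'E'
from h import *
s=readout.observe();p=get_image("wrist");c=cam(p,s);cv2.imwrite("pics/w8.png",p["color"][:,:,::-1])
for m in models.trace(p,"slide_carton")[:2]: print(round(m["confidence"],2),m["rect"],rect(c,m["mask"],s["eef_pos"][2]+.039))
for m in models.trace(p,"staining_tray")[:1]: print(rect(c,m["mask"],.024))
go(.575,-.328,97);print(s["eef_pos"],s["ee_rot"])
E
```

```text
clock: 23.65
eef_pos: [0.5737, -0.3294, 0.1621]
ee_rot: [-3.139, -0.002, 1.689]
ft_force: [0.2, 0.5, -3.0]
width: 0.0605
finger_force: 34.9
clock: 23.9
eef_pos: [0.5736, -0.3251, 0.165]
ee_rot: [-3.141, -0.001, 1.694]
ft_force: [-0.5, -0.0, -2.0]
width: 0.06
finger_force: 34.9
0.8 [319.0, 317.6, 168.4, 266.8] (array([ 570.5, -301.5], dtype=float32), [np.float32(60.2), np.float32(76.1)], np.float32(96.4))
(array([ 502.1, -336.5], dtype=float32), [np.float32(145.1), np.float32(272.0)], np.float32(7.1))
turn 0.0 then tool dx,dy mm [-2.2  0.8] z 0.1659 t 24.05
[ 0.57358233 -0.3251177   0.16501369] [-3.14051363e+00 -1.08325554e-03  1.69383105e+00]
```

View pics/w8.png

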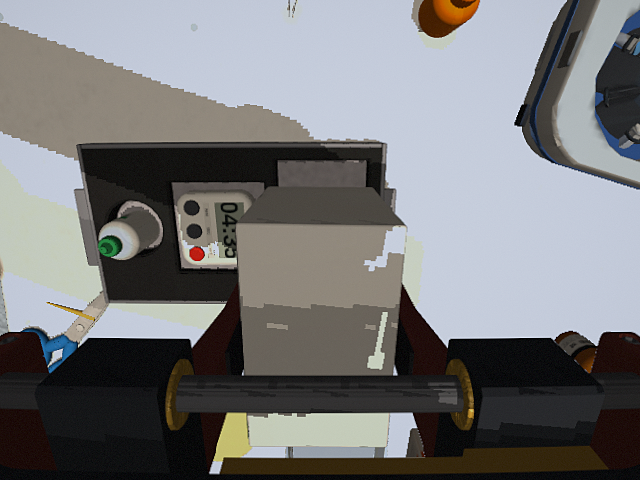

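The carton hangs square above its cut-out, aligned with the tray. Lowering it now.

```bash
python3 -m creep '[[-0.002,0.001,0.04,0,0.1],[0,0,0.035,0,0.1],[0,0,0.015,0,0.1],[0,0,0.008,0,0.1],[0,0,0.006,0,0.1],[0,0,0.005,0,0.1],[0,0,0,0,0.1],[0,0,0,0,0.1]]'
```

```text
clock: 25.05
eef_pos: [0.5756, -0.3286, 0.0571]
ee_rot: [3.141, 0.0, 1.692]
ft_force: [0.6, 0.3, -2.0]
width: 0.0604
finger_force: 34.9
```

```bash
python3 -m creep '[[0,0,0.002,0,0.1],[0,0,0,0,0.7],[0,0,0,0,0.7],[0,0,0,0,0.7],[0,0,-0.05,0,0.7],[0,0,-0.06,0,1],[0,0,-0.06,0,1],[0,0,0,0,1]]'
python3 - <<'E'
from h import *
s=readout.observe();p=get_image("wrist");c=cam(p,s);cv2.imwrite("pics/w9.png",p["color"][:,:,::-1])
for m in models.trace(p,"slide_carton")[:2]: print(round(m["confidence"],2),m["rect"],rect(c,m["mask"],.093))
go(.431,.145,95)
E
```

```text
clock: 26.05
eef_pos: [0.5781, -0.3292, 0.2308]
ee_rot: [3.133, 0.006, 1.692]
ft_force: [-0.2, -0.5, -0.9]
width: 0.088
finger_force: 0.0
0.86 [316.5, 217.7, 73.7, 131.6] (array([ 574.9, -325.9], dtype=float32), [np.float32(61.5), np.float32(108.1)], np.float32(96.7))
0.29 [153.8, 212.0, 50.5, 42.6] (array([ 439.2, -334. ], dtype=float32), [np.float32(27.8), np.float32(44.4)], np.float32(31.8))
turn 2.0 then tool dx,dy mm [ 484.4 -102.6] z 0.2252 t 26.15
```

View pics/w9.png

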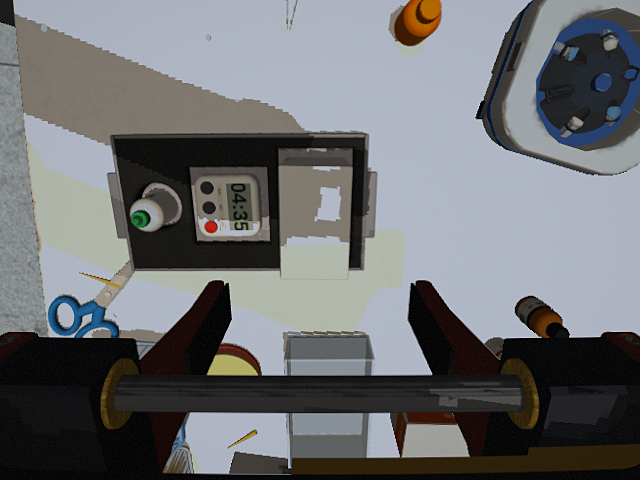

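The carton is seated in its cut-out, so the staining kit is complete. Next is the trough; I'll rely on the networks and save my last picture.

```bash
python3 -m creep '[[0,0,0,2,1],[0.054,-0.0115,0,0,1],[0.054,-0.0115,0,0,1],[0.054,-0.0115,0,0,1],[0.054,-0.0115,0,0,1],[0.054,-0.0115,0,0,1],[0.054,-0.0115,0,0,1],[0.054,-0.0115,0,0,1]]' && python3 -m creep '[[0.054,-0.0115,0,0,1],[0.05,-0.0115,0,0,1],[0,0,0,0,1],[0,0,0,0,1]]'
python3 - <<'E'
from h import *
s=readout.observe();p=get_image("wrist");c=cam(p,s)
for t,z in dict(trough=.026,washing_tray=.024).items():
    for m in models.trace(p,t)[:2]: print(t,round(m["confidence"],2),m["rect"],rect(c,m["mask"],z))
go(.431,.145,95)
E
```

```text
clock: 27.15
eef_pos: [0.4611, 0.0426, 0.2235]
ee_rot: [-3.14, -0.0, 1.656]
ft_force: [0.5, 0.0, -1.1]
width: 0.088
finger_force: 0.0
clock: 27.65
eef_pos: [0.4303, 0.1419, 0.2237]
ee_rot: [-3.14, 0.0, 1.657]
ft_force: [0.3, -0.3, -0.1]
width: 0.0876
finger_force: 0.0
trough 0.74 [318.2, 207.3, 45.0, 102.4] (array([430.3, 145.2], dtype=float32), [np.float32(45.7), np.float32(106.2)], np.float32(96.0))
washing_tray 0.76 [426.5, 52.7, 195.0, 105.0] (array([511.3, 293.6], dtype=float32), [np.float32(88.0), np.float32(169.3)], np.float32(5.6))
turn -0.2 then tool dx,dy mm [3.7 0.5] z 0.2241 t 27.8
```

```bash
python3 -m creep '[[0.003,0,0.05,-0.8,1],[0,0,0.05,0,1],[0,0,0.05,0,1],[0,0,0.04,0,1],[0,0,0.014,0,1],[0,0,0.0055,0,1],[0,0,0,0,1],[0,0,0,0,1]]' && python3 -m creep '[[0,0,0,0,-0.2],[0,0,0,0,-0.2],[0,0,0,0,-0.2],[0,0,0,0,-0.2],[0,0,0,0,-0.2],[0,0,0,0,-0.2]]' 12 && python3 -m creep '[[0,0,-0.02,0,-0.2],[0,0,-0.04,0,-0.2],[0,0,-0.05,0,-0.2],[0,0,-0.02,0,-0.2],[0,0,0,0,-0.2],[0,0,0,0,-0.2]]'
python3 - <<'E'
from h import *
go(.537,.331,96.5)
E
```

```text
clock: 28.8
eef_pos: [0.4312, 0.1459, 0.0163]
ee_rot: [3.139, -0.0, 1.671]
ft_force: [0.0, 1.5, 0.8]
width: 0.0873
finger_force: 0.0
clock: 29.55
eef_pos: [0.4304, 0.1458, 0.0151]
ee_rot: [3.142, 0.0, 1.671]
ft_force: [1.2, 0.1, -0.6]
width: 0.0454
finger_force: 12.0
clock: 30.3
eef_pos: [0.4298, 0.1453, 0.1441]
ee_rot: [-3.14, 0.0, 1.671]
ft_force: [-0.2, -1.0, -0.5]
width: 0.0449
finger_force: 12.0
turn -0.8 then tool dx,dy mm [172.3 127.6] z 0.1441 t 30.3
```

```bash
python3 -m creep '[[0.034,0.025,0,-0.8,-0.2],[0.034,0.025,0,0,-0.2],[0.034,0.025,0,0,-0.2],[0.034,0.025,0,0,-0.2],[0.034,0.025,0,0,-0.2],[0,0,0,0,-0.2],[0,0,0,0,-0.2]]'
python3 - <<'E'
from h import *
s=readout.observe();p=get_image("wrist");c=cam(p,s)
for t,z in dict(trough=s["eef_pos"][2]+.011,washing_tray=.024).items():
    for m in models.trace(p,t)[:2]: print(t,round(m["confidence"],2),m["rect"],rect(c,m["mask"],z))
go(.537,.331,96.5);print(s["eef_pos"])
E
```

```text
clock: 31.18
eef_pos: [0.5345, 0.3279, 0.1432]
ee_rot: [-3.139, 0.002, 1.686]
ft_force: [0.3, 0.3, -0.6]
width: 0.0454
finger_force: 12.0
trough 0.66 [318.4, 286.4, 107.5, 177.3] (array([533.5, 336.3], dtype=float32), [np.float32(46.5), np.float32(88.6)], np.float32(96.3))
washing_tray 0.57 [286.6, 221.4, 217.8, 182.2] (array([508.8, 328.4], dtype=float32), [np.float32(149.2), np.float32(168.8)], np.float32(7.3))
turn 0.0 then tool dx,dy mm [3.5 2.1] z 0.1447 t 31.325
[0.53445595 0.3278938  0.14322657]
```

```bash
python3 -m creep '[[0.0035,0.004,0.04,-0.4,-0.2],[0,0,0.04,0,-0.2],[0,0,0.02,0,-0.2],[0,0,0.008,0,-0.2],[0,0,0.005,0,-0.2],[0,0,0,0,-0.2],[0,0,0,0,-0.2]]'
```

```text
clock: 32.2
eef_pos: [0.5396, 0.333, 0.0331]
ee_rot: [3.14, -0.001, 1.692]
ft_force: [0.2, 0.9, -0.7]
width: 0.0454
finger_force: 12.0
```

```bash
python3 -m creep '[[0,0,0.002,0,-0.2],[0,0,0.0015,0,-0.2],[0,0,0,0,0.6],[0,0,0,0,0.6],[0,0,0,0,0.6],[0,0,-0.05,0,0.6],[0,0,-0.06,0,1],[0,0,-0.06,0,1]]' &&  python3 -m creep '[[0,0,0,0,1]]'
python3 - <<'E'
from h import *
s=readout.observe();p=get_image("wrist");c=cam(p,s)
for m in models.trace(p,"trough")[:2]: print(round(m["confidence"],2),m["rect"],rect(c,m["mask"],.040))
go(.634,-.067,90)
E
```

```text
clock: 33.2
eef_pos: [0.5388, 0.3325, 0.2002]
ee_rot: [-3.141, -0.0, 1.692]
ft_force: [1.0, 0.7, -1.6]
width: 0.0856
finger_force: 0.0
clock: 33.33
eef_pos: [0.5409, 0.3347, 0.2041]
ee_rot: [3.134, -0.004, 1.692]
ft_force: [-0.6, 0.0, -0.7]
width: 0.0882
finger_force: 0.0
0.6 [316.6, 222.3, 48.1, 111.6] (array([539. , 332.1], dtype=float32), [np.float32(45.9), np.float32(105.2)], np.float32(97.1))
turn 6.9 then tool dx,dy mm [-399.5   94.7] z 0.1989 t 33.425
```

```bash
python3 - <<'E'
from h import *
go(.632,-.055,145)
E
python3 -m creep '[[0,0,0,-9.6,1],[0,0,0,-9.6,1],[0,0,0,-9.6,1],[0,0,0,-9.6,1],[0,0,0,-9.6,1]]'
```

```text
turn -48.1 then tool dx,dy mm [-298.2 -264.2] z 0.1989 t 33.425
clock: 34.05
eef_pos: [0.5384, 0.3319, 0.1963]
ee_rot: [-3.139, -0.001, 2.536]
ft_force: [0.7, 0.4, -0.5]
width: 0.0878
finger_force: 0.0
```

```bash
python3 -m creep '[[-0.0425,-0.0377,0,0,1],[-0.0425,-0.0377,0,0,1],[-0.0425,-0.0377,0,0,1],[-0.0425,-0.0377,0,0,1],[-0.0425,-0.0377,0,0,1],[-0.0425,-0.0377,0,0,1],[-0.0425,-0.0377,0,0,1],[0,0,0,0,1]]' && python3 -m creep '[[0,0,0,0,1]]'
python3 - <<'E'
from h import *
s=readout.observe();p=get_image("wrist");c=cam(p,s);print(c[3],s["joints"].round(2))
for m in models.trace(p,"screw_bottle")[:3]:
    q=p["color"][m["mask"]];print(round(m["confidence"],2),m["rect"],q.mean(0).round(),rect(c,m["mask"],.053))
    b=(p["color"][:,:,2]>p["color"][:,:,0].astype(int)+60)&m["mask"]
    if b.sum()>20: r,cc=np.nonzero(b);print("cap px",cc.mean(),r.mean(),rect(c,b,.064))
go(.633,-.067,145)
E
```

```text
clock: 35.05
eef_pos: [0.6308, -0.0611, 0.1954]
ee_rot: [-3.138, -0.002, 2.521]
ft_force: [-0.5, -0.4, 0.1]
width: 0.0877
finger_force: 0.0
clock: 35.17
eef_pos: [0.6303, -0.0537, 0.197]
ee_rot: [-3.141, -0.003, 2.53]
ft_force: [0.7, 1.4, -0.2]
width: 0.0877
finger_force: 0.0
[ 0.56321249 -0.0076039   0.3592522 ] [ 0.59  0.6  -0.88  1.56  0.48  1.21  0.58]
0.95 [251.2, 286.3, 40.9, 48.4] [102.  49.   5.] (array([ 640.6, -139. ], dtype=float32), [np.float32(31.8), np.float32(53.2)], np.float32(112.0))
0.56 [311.6, 234.2, 29.5, 41.6] [74. 87. 94.] (array([631. , -65.1], dtype=float32), [np.float32(29.8), np.float32(39.9)], np.float32(145.0))
cap px 308.86315789473684 246.3122807017544 (array([637.4, -70.4], dtype=float32), [np.float32(15.5), np.float32(16.0)], np.float32(8.6))
turn 0.1 then tool dx,dy mm [-10.4 -10.7] z 0.1979 t 35.275
```

```bash
python3 -m creep '[[-0.013,-0.009,0.02,0,1],[0,0,0.05,0,1],[0,0,0.05,0,1],[0,0,0.035,0,1],[0,0,0.019,0,1],[0,0,0,0,1],[0,0,0,0,1]]' && python3 -m creep '[[0,0,0,0,-0.6],[0,0,0,0,-0.6],[0,0,0,0,-0.6],[0,0,0,0,-0.6],[0,0,0,0,-0.6],[0,0,0,0,-0.6]]' 15 && python3 -m creep '[[0,0,-0.03,0,-0.6],[0,0,-0.05,0,-0.6],[0,0,-0.06,0,-0.6],[0,0,0,0,-0.6],[0,0,0,0,-0.6]]'
python3 - <<'E'
from h import *
go(.4731,.324,145)
E
```

```text
clock: 36.15
eef_pos: [0.6377, -0.0689, 0.0258]
ee_rot: [3.14, 0.002, 2.53]
ft_force: [0.5, -0.5, -0.0]
width: 0.0881
finger_force: 0.0
clock: 36.9
eef_pos: [0.6366, -0.0691, 0.0246]
ee_rot: [-3.142, -0.0, 2.53]
ft_force: [0.2, 0.2, -0.6]
width: 0.0326
finger_force: 15.0
clock: 37.52
eef_pos: [0.6363, -0.0695, 0.1641]
ee_rot: [-3.141, -0.0, 2.53]
ft_force: [0.0, -0.1, -1.8]
width: 0.0326
finger_force: 15.0
turn -0.0 then tool dx,dy mm [359.4 228.7] z 0.1641 t 37.525
```

```bash
python3 -m creep '[[0.045,0.0286,0,0,-0.6],[0.045,0.0286,0,0,-0.6],[0.045,0.0286,0,0,-0.6],[0.045,0.0286,0,0,-0.6],[0.045,0.0286,0,0,-0.6],[0.045,0.0286,0,0,-0.6],[0.045,0.0286,0,0,-0.6],[0.045,0.0286,0,0,-0.6]]' && python3 -m creep '[[0,0,0,0,-0.6],[0,0,0,0,-0.6],[0,0,0,0,-0.6]]'
python3 - <<'E'
from h import *
go(.4731,.324,145)
s=readout.observe();p=get_image("wrist");c=cam(p,s)
for m in models.trace(p,"washing_tray")[:1]: print(rect(c,m["mask"],.024))
b=(p["color"][:,:,2]>p["color"][:,:,0].astype(int)+60);b[:200]=0;b[400:]=0;print(rect(c,b,s["eef_pos"][2]+.042),b.sum(),s["eef_pos"])
E
```

```text
clock: 38.52
eef_pos: [0.4719, 0.3254, 0.1626]
ee_rot: [-3.139, -0.001, 2.53]
ft_force: [0.6, 1.3, -0.7]
width: 0.0325
finger_force: 15.0
clock: 38.9
eef_pos: [0.474, 0.323, 0.1636]
ee_rot: [-3.14, 0.0, 2.528]
ft_force: [0.7, 0.2, -0.5]
width: 0.032
finger_force: 15.0
turn -0.2 then tool dx,dy mm [1.3 0.3] z 0.1636 t 38.9
(array([507.8, 328.2], dtype=float32), [np.float32(149.5), np.float32(167.2)], np.float32(6.6))
(array([526.8, 416.7], dtype=float32), [np.float32(17.9), np.float32(45.4)], np.float32(110.1)) 2040 [0.47401432 0.32296876 0.16364758]
```

```bash
python3 -m creep '[[0.001,0,0.05,0,-0.6],[0,0,0.045,0,-0.6],[0,0,0.025,0,-0.6],[0,0,0.006,0,-0.6],[0,0,0.005,0,-0.6],[0,0,0,0,-0.6],[0,0,0,0,-0.6]]'
```

```text
clock: 39.88
eef_pos: [0.473, 0.3258, 0.0346]
ee_rot: [3.14, 0.001, 2.53]
ft_force: [0.5, -0.0, -1.1]
width: 0.0325
finger_force: 15.0
```

```bash
python3 -m creep '[[0,0,0.002,0,-0.6],[0,0,0.0015,0,-0.6],[0,0,0,0,0.1],[0,0,0,0,0.1],[0,0,0,0,0.1],[0,0,-0.05,0,0.1],[0,0,-0.06,0,0.1],[0,0,-0.06,0,0.5]]' && python3 -m creep '[[-0.05,-0.05,0,0,0.5],[-0.05,-0.05,0,0,0.5],[-0.05,-0.05,0,0,0.5],[0,0,0,0,0.5],[0,0,0,0,0.5]]'
python3 - <<'E'
from h import *
s=readout.observe()
a=get_image("top")["color"];b=get_image("side")["color"]
x=cv2.resize(a[200:310,110:220],(390,390),interpolation=cv2.INTER_CUBIC);y=cv2.resize(b[330:450,260:410],(400,390))
z=cv2.resize(b[140:200,280:420],(400,200));w=cv2.resize(a[180:350,200:560],(390,200))
cv2.imwrite("pics/fin.png",np.vstack([np.hstack([x,y]),np.hstack([w,z])])[:,:,::-1])
E
```

```text
clock: 40.88
eef_pos: [0.4721, 0.3254, 0.2017]
ee_rot: [-3.141, -0.0, 2.53]
ft_force: [1.5, 0.3, -1.4]
width: 0.0552
finger_force: 0.0
clock: 41.5
eef_pos: [0.5048, 0.1411, 0.2003]
ee_rot: [3.141, -0.0, 2.529]
ft_force: [0.1, -0.5, -0.0]
width: 0.066
finger_force: 0.0
```

View pics/fin.png

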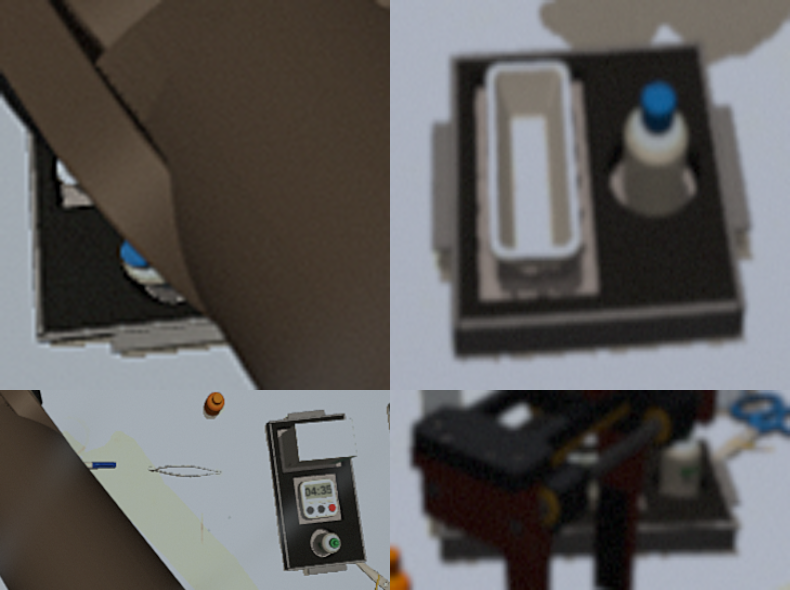

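The final picture shows the trough and blue-capped bottle upright in the washing tray, and the carton, timer and dropper bottle in the staining tray. The forceps and marker are where they were, and the gripper is clear. I'll hand it in.

```bash
python3 -c "
from cell import manip;print(manip.finish_job())"
```

```text
the job is handed in; nothing more can be done
None
```

Both kits are made up and the job is handed in at about 42 s of the 128 s: all five items look seated upright in their cut-outs, and the forceps and marker were left where they lay.

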